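# Lock down the card shuffler's service panel

## Task

The grey service panel on top of the card shuffler is standing sprung open. Set your fingertips in the slot of each of its two round fasteners, press the panel down and turn the fastener clockwise a quarter turn, right to its stop, so that both fasteners are locked and the panel stays down by itself. Nothing is to be picked up: leave the chips, cards and other things on and around the shuffler where they are.

Things in the scene. Friction and masses are not known exactly. Their poses are not given: they have to be found in the camera images.
- shuffler: black table-top card shuffler, fixed, 310 mm wide; origin under its middle on the table, +x to its rear, +y to its left. Housing from x = -121 to 150 mm, a low card tray (120 wide, 22 tall) in front out to x = -196. The grey hinged service panel covers the top up to x = 70; behind it is a fixed deck 122 mm above the table.
- panel (a joint): angle of the hinged panel, rad: 0 fully down (top flush with the rear deck, 122 mm above the table), 0.08 sprung open on its upper stop (front edge 15 mm up, fasteners 11 mm up). Springs lift it: at a fastener it takes about 2 N to move it and 5 N to bring it right down onto a hard stop. With a fastener locked it stays at 0.01 to 0.02 when let go.
- panel_front (a point): middle of the top front edge of the grey panel (310 wide, 190 front to back, 22 thick, hinged at its rear edge); moves with the panel; x to the rear, y to the left
- left_slot (a point): centre of the slot's floor, on the turning axis of the left fastener: a metal disc 72 mm across, sunk flush in the panel, rim out of reach, with a straight slot right across it: 28 wide, 72 long, 12 deep below the panel's top; turned by fingertips bearing on the slot's walls. x axis along the slot, z up; turns with the disc. Axis 55 mm behind the panel's front edge, 75 mm left of its middle.
- right_slot (a point): centre of the slot's floor, on the turning axis of the right fastener: a metal disc 72 mm across, sunk flush in the panel, rim out of reach, with a straight slot right across it: 28 wide, 72 long, 12 deep below the panel's top; turned by fingertips bearing on the slot's walls. x axis along the slot, z up; turns with the disc. Axis 55 mm behind the panel's front edge, 75 mm right of its middle.
- cam_left (a joint): turn of the left fastener, rad: 0 open (slot front to back), 1.571 locked (slot parallel to the panel's front edge, end stop); grows CLOCKWISE seen from above; starts at 0 to 0.35; stays where left (friction 0.12 N m). Its cam tongue goes under a keeper inside: panel up, it jams on the keeper at 0.6 to 0.7 rad; panel pressed down (below 0.012 rad), it turns freely to the stop.
- cam_right (a joint): turn of the right fastener, rad: 0 open (slot front to back), 1.571 locked (slot parallel to the panel's front edge, end stop); grows CLOCKWISE seen from above; starts at 0 to 0.35; stays where left (friction 0.12 N m). Its cam tongue goes under a keeper inside: panel up, it jams on the keeper at 0.6 to 0.7 rad; panel pressed down (below 0.012 rad), it turns freely to the stop.
- stack_tall_center (a point): a stack of 12 poker chips, 40 across and 40 tall, standing on the flat rear deck of the shuffler (mm); this point is its centre; not part of the job, leave it alone
- stack_low_center (a point): a stack of 8 poker chips, 40 across and 26 tall, on the cloth close to the shuffler (mm); this point is its centre; not part of the job, leave it alone
- card_box_center (a point): a boxed deck of cards lying flat, 90 x 65 x 20, on the cloth to the right of the shuffler (mm); this point is its centre; not part of the job, leave it alone
- dealer_button_center (a point): a flat round dealer disc, 60 across, 12 thick, on the cloth close to the shuffler (mm); this point is its centre; not part of the job, leave it alone
- card_guard_center (a point): a small turned brass card weight, 36 across, 36 tall, on the cloth close to the shuffler (mm); this point is its centre; not part of the job, leave it alone
- water_center (a point): a closed water bottle, 64 across, 200 tall, towards the right side of the table (mm); this point is its centre; not part of the job, leave it alone
- plaques_center (a point): a pile of four plastic plaques, 82 x 54 x 20, towards the left side of the table (mm); this point is its centre; not part of the job, leave it alone

How it is judged:
By the outcome, as a careful person would: the job done as asked, in the order asked, and still so for the second after the job is handed in, with the robot touching nothing.
It also fails if it takes over 48 s, if anything falls off the work surface, if the arm or the gripper's body presses on something with over 40 N, if the wrist force passes 120 N, or if a joint passes its speed limit or range.

## Robot

A 7-joint arm with a two-finger parallel gripper is mounted at the origin on the work surface. World frame = base frame: x ahead of the robot, y to its left, z up, the work surface at z = 0. Lengths are in m, angles in rad, forces in N, time in s.
With the tool pointing down it reaches from about 0.425 to 0.875 m from the base axis. Payload 4.7 kg.
Tool frame: the origin (TCP) lies at the very end of the fingers, on their centre line; the grasp point (between the pads) lies behind it (ctrl.tcp_to_grasp is the y of the grasp point in the tool frame, in m); y points along the fingers, x is the direction in which the jaws open and shut, and the axes are right-handed (so a half turn about y gives the same grasp; the last joint's range is limited). The gripper opens to 87 mm and grips with 3 to 60 N. Pads are 19 mm wide; open, the fingers measure 117 mm over their backs; the gripper's body (75 mm by 190 mm) begins 51 mm behind the grasp point.
Start: joints at [1.234, 0.321, -0.07, 1.45, 0.023, 1.371, -0.057], TCP at [0.223, -0.61, 0.201] pointing down, gripper open.
Joint ranges: [-2.86, 2.86], [-0.3, 2.09], [-1.38, 1.24], [0.06, 2.45], [-1.56, 4.7], [0.09, 2.05], [-2.69, 2.69]. Speed limits (rad/s): [2.57, 2.57, 3.14, 3.14, 3.14, 3.14, 3.14].

## Interface

Orientations are given as a rotation vector (axis times angle).
In Python, from bench import ctrl, get_image, workorder gives the robot as it stands.
- The arm moves only by the tool drive_tool, never from a script. Its argument "increments" is text: rows parted by semicolons, each of 5 numbers parted by spaces: the shift along the tool's x, y, z in mm, then the turn about the tool's y in degrees, then the closure in counts, from 0 (fully open) to 255 (shut). In form: tx ty tz yaw fingers; .... A call has 1 to 20 rows; each row shifts and turns the commanded pose from where the row before left it, along the tool's axes as they then stand; what a row does not reach is not made up. A row lasts 1/8 s, in which the tool goes at most 62.5 mm and 10.7 degrees, less where a joint would pass 70% of its speed; a pose out of reach is approached as far as the arm can. A call is refused whole if a number of a shift passes 62.5 or a number of a turn 10.7, either way. A call with a gripper value outside its range is refused whole. The fingers move at their own pace and stop on an object; "squeeze" is the grip in N (left out, the last holds). Time passes only in rows, so rows that do not move let the fingers close. It gives the time, the measured TCP pose, the force and the opening at its end, in the units of the state.
- ctrl.get_state(): the state, without advancing time (a new reading comes with each control period).
- get_image(name): name is "side" or "top"; returns a dict with "img" (420x560x3 uint8, red, green, blue), "mtx" (3x3 intrinsics, pixels), "camera_from_world" (4x4, takes a point from world to camera coordinates). Camera axes: x right, y up, looking along -z (the intrinsics and any distortion apply to the point x, -y, -z); pixel columns grow to the right and rows downward; lengths in m; the calibration is good to about 2 mm. A picture is of the moment at which its call begins. There is no depth.
- workorder.close_job(): hands the job in, once; it reports no verdict.
The state is a dict: "time": time; "joint_positions": joint angles; "qd": joint speeds; "joint_torque": joint torques, N m; "position": TCP position; "tool_rot": TCP orientation; "ft_force": force on the tool from outside, world axes, zero at the start; "torque": the same for the moment, N m; "grip_width": opening from 0.0 (shut) to 1.0 (fully open).
Only numpy, scipy, OpenCV 4.12 (cv2) and the standard library are available. Lean on these libraries where they do the work, as an engineer would, in place of code of your own. Each camera call takes 0.05 s, during which the arm holds its last target.

## Working session

There is one attempt and no reset: what is moved stays moved. The work goes in short steps, Python scripts to look and compute and a tool call to move; the robot and the scene stay as the last step left them, time stands still between calls to the robot, and variables do not carry over. Pictures are saved under pics/ and viewed, and the job is handed in when it is done.

Besides the shell and the picture viewer there is one more tool, called after "Call:" in YAML: its name, and indented under it one key for each argument. drive_tool: Moves the arm, as the interface text tells. Its arguments: {"type":"object","properties":{"increments":{"type":"string"},"squeeze":{"type":"number"}},"required":["increments"]}

```bash
mkdir -p pics; ls
python3 - <<'E'
from bench import ctrl,get_image,workorder
import cv2,numpy as np
for n in("top","side"):
    d=get_image(n);cv2.imwrite(f"pics/{n}0.png",d["img"][:,:,::-1]);print(n,d["mtx"].round(1).tolist(),d["camera_from_world"].round(3).tolist(),[k for k in d])
print(ctrl.get_state(),ctrl.tcp_to_grasp)
E
```

```text
pics
top [[507.6, 0.0, 280.0], [0.0, 507.6, 208.6], [0.0, 0.0, 1.0]] [[0.001, -1.0, 0.011, -0.024], [0.999, 0.001, 0.037, -0.568], [-0.037, 0.011, 0.999, -1.537], [0.0, 0.0, 0.0, 1.0]] ['img', 'mtx', 'camera_from_world']
side [[451.7, 0.0, 272.4], [0.0, 451.7, 207.8], [0.0, 0.0, 1.0]] [[-0.791, -0.611, -0.022, 0.421], [0.34, -0.469, 0.815, -0.295], [-0.509, 0.637, 0.579, -1.321], [0.0, 0.0, 0.0, 1.0]] ['img', 'mtx', 'camera_from_world']
{'time': 0.1, 'joint_positions': array([ 1.23409775,  0.32174479, -0.07008445,  1.45155011,  0.02258697,
        1.37076167, -0.05692822]), 'qd': array([ 7.94118402e-05, -4.16131994e-03, -6.63671912e-05, -1.54968790e-03,
        1.97351794e-04,  9.95488726e-04, -1.13486170e-03]), 'joint_torque': array([ 5.13778741e-04, -4.92567873e+01, -4.05530417e-01, -3.13396454e+01,
       -6.41408237e-02,  3.94438673e-02,  8.09658150e-05]), 'position': array([ 0.22315111, -0.60994361,  0.19987499]), 'tool_rot': array([-1.35406143,  0.94806939, -0.94572531]), 'ft_force': array([-1.35951179,  0.35425656, -0.43616016]), 'torque': array([-0.03329637, -0.01575039,  0.0113387 ]), 'grip_width': 0.9990628871413214} -0.0187
```

View pics/top0.png

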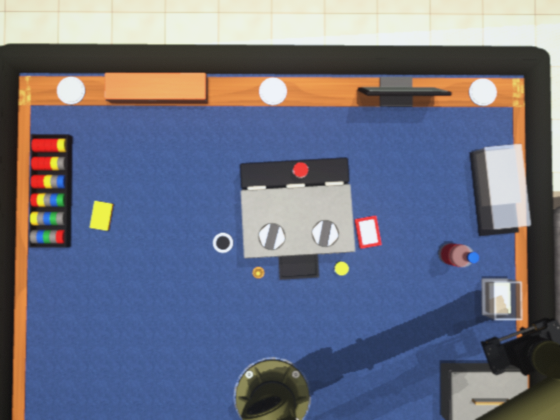

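View pics/side0.png

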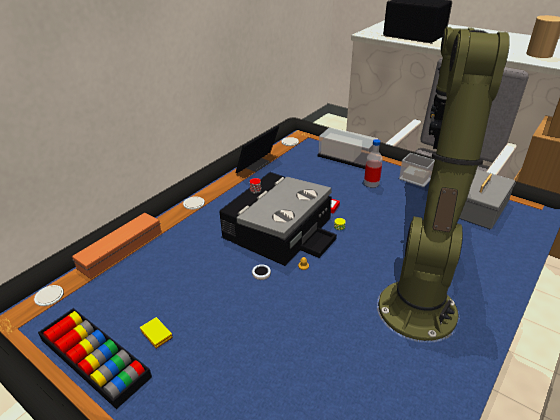

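The top view shows the panel at about (242–355, 185–258), with the discs near (272,236) and (326,233). I'll zoom in on it.

Run:
```python
import cv2,numpy as np
a=cv2.imread("pics/top0.png")[150:285,230:390];cv2.imwrite("pics/z0.png",cv2.resize(a,None,fx=5,fy=4.4*5/4.4/1.2 if 0 else 4.4,interpolation=cv2.INTER_CUBIC) if 0 else cv2.resize(a,None,fx=4.4,fy=4.4,interpolation=cv2.INTER_CUBIC))
a=cv2.imread("pics/side0.png")[165:275,210:350];cv2.imwrite("pics/z1.png",cv2.resize(a,None,fx=5,fy=5,interpolation=cv2.INTER_CUBIC))
```

```text
(no output)
```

View pics/z0.png

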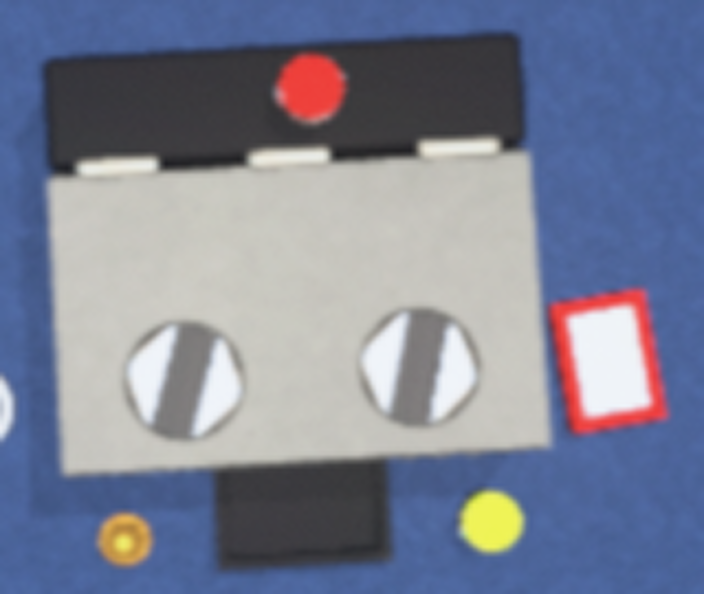

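View pics/z1.png

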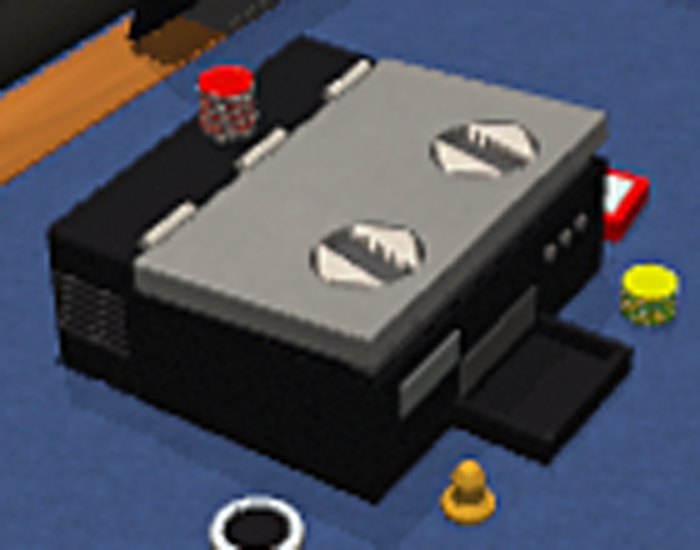

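```bash
cat > h.py <<'E'
import numpy as np,cv2
from bench import ctrl,get_image,workorder
from scipy.spatial.transform import Rotation as R
def ray(d,uv):
    T=d["camera_from_world"];K=d["mtx"]
    v=np.array([(uv[0]-K[0,2])/K[0,0],-(uv[1]-K[1,2])/K[1,1],-1.])
    return -T[:3,:3].T@T[:3,3],T[:3,:3].T@v
def onz(d,uv,z):
    o,r=ray(d,uv);return o+r*(z-o[2])/r[2]
def proj(d,p):
    T=d["camera_from_world"];K=d["mtx"];c=T[:3,:3]@p+T[:3,3]
    return np.array([K[0,0]*c[0]/-c[2]+K[0,2],K[1,1]*c[1]/c[2]+K[1,2]])
def st():
    s=ctrl.get_state();M=R.from_rotvec(s["tool_rot"]).as_matrix()
    print("t",round(s["time"],2),"pos",(s["position"]*1e3).round(1),"F",s["ft_force"].round(1),"T",s["torque"].round(2),"w",round(s["grip_width"],3))
    print("q",s["joint_positions"].round(2),"x az",np.degrees(np.arctan2(M[1,0],M[0,0])).round(1));print(M.round(3).tolist())
    return s,M
E
cat > m.py <<'E'
from h import *
d=get_image("top");im=d["img"].astype(int)
hsv=cv2.cvtColor(d["img"],cv2.COLOR_RGB2HSV)
roi=np.zeros(im.shape[:2],np.uint8);roi[183:260,240:357]=1
w=((hsv[...,2]>220)&(hsv[...,1]<35)&(roi>0)).astype(np.uint8);w[:195]=0
print(cv2.connectedComponentsWithStats(w)[2][1:])
# grey panel front/sides
g=((hsv[...,2]>70)&(hsv[...,1]<60)&(roi>0)).astype(np.uint8)
g=cv2.morphologyEx(g,cv2.MORPH_OPEN,np.ones((5,5),np.uint8))
c=max(cv2.findContours(g,cv2.RETR_EXTERNAL,cv2.CHAIN_APPROX_NONE)[0],key=cv2.contourArea)
r=cv2.minAreaRect(c);b=cv2.boxPoints(r);print(r)
for p in b:
    print(p.round(1),[ (onz(d,p,z)*1e3).round(1).tolist() for z in(.122,.137)])
# slots: dark pixels inside disc
for nm,(u,v) in dict(L=(272,236),R=(326,233)).items():
    yy,xx=np.mgrid[:420,:560]
    for it in range(3):
        m=(np.hypot(xx-u,yy-v)<15)&(hsv[...,2]<150)
        m2=(np.hypot(xx-u,yy-v)<11)&(hsv[...,2]<150)
        wm=(np.hypot(xx-u,yy-v)<16)&(w>0)
        # disc centre = circle of white+slot
        cc=cv2.connectedComponentsWithStats(m2.astype(np.uint8))
    pts=np.c_[xx[m2],yy[m2]].astype(float)
    P=np.array([onz(d,p,.123)[:2] for p in pts]);C=np.cov(P.T);e,V=np.linalg.eigh(C);a=V[:,1];
    Wp=np.array([onz(d,p,.131)[:2] for p in np.c_[xx[wm],yy[wm]].astype(float)])
    (mc,rad)=cv2.minEnclosingCircle((Wp*1000).astype(np.float32))
    print(nm,"slot c",(P.mean(0)*1e3).round(1),"az",np.degrees(np.arctan(a[1]/a[0])).round(1),"white circ",mc,rad,"white mean",(Wp.mean(0)*1e3).round(1),len(Wp))
st()
E
python3 m.py
```

```text
[[313 222   9  21 107]
 [259 225  10  20 105]
 [329 225   9  20 100]
 [275 228   9  20 101]]
((297.2817687988281, 219.13592529296875), (73.20854949951172, 111.41082763671875), 87.1375961303711)
[239.8 185.4] [[629.2, 91.3, 122.0], [628.0, 90.3, 137.0]]
[351.1 179.8] [[645.5, -224.4, 122.0], [644.1, -222.2, 137.0]]
[354.7 252.9] [[438.4, -233.8, 122.0], [439.1, -231.4, 137.0]]
[243.5 258.5] [[422.7, 80.3, 122.0], [423.7, 79.4, 137.0]]
L slot c [486.2   1.5] az -15.6 white circ (484.4703369140625, 2.4944775104522705) 34.72400665283203 white mean [486.1   2. ] 206
R slot c [ 495.  -149.4] az -11.7 white circ (494.63897705078125, -148.93408203125) 34.76472854614258 white mean [ 495.  -147.7] 207
t 0.15 pos [ 223.2 -610.   200. ] F [-0.3  0.2 -0. ] T [ 0.02  0.   -0.06] w 0.997
q [ 1.23  0.32 -0.07  1.45  0.02  1.37 -0.06] x az -69.9
[[0.344, -0.001, 0.939], [-0.939, 0.001, 0.344], [-0.001, -1.0, -0.0]]
```

Call:
drive_tool:
  increments: "0 -50 0 0 0; 0 -50 0 0 176; -28.3 0 34.5 0 176; -28.3 0 34.5 0 176; -28.3 0 34.5 0 176; -28.3 0 34.5 0 176; -28.3 0 34.5 0 176; -28.3 0 34.5 0 176; -28.3 0 34.5 0 176; -28.3 0 34.5 0 176; -28.3 0 34.5 0 176; -28.3 0 34.5 0 176; -28.3 0 34.5 0 176; -28.3 0 34.5 0 176; 0 0 0 0 176"
  squeeze: 20

```text
time: 2.02
position: [0.4968, -0.1446, 0.3007]
tool_rot: [-1.356, 0.941, -0.94]
ft_force: [-0.2, -1.2, 0.5]
grip_width: 0.31
```

Call:
drive_tool:
  increments: "0 0 0 -9.7 176; 0 0 0 -9.7 176; 0 0 0 -9.7 176; 0 0 0 -9.7 176; 0 0 0 -9.7 176; 0 0 0 -9.7 176; 0 40 0 0 176; 0 40 0 0 176; 0 0 0 0 176; 0 0 0 0 176"

```text
time: 3.28
position: [0.496, -0.1499, 0.2223]
tool_rot: [-1.565, 0.16, -0.162]
ft_force: [0.4, 0.5, 0.3]
grip_width: 0.308
```

Run:
```python
from h import *
st()
for n in("top","side"):
    d=get_image(n);cv2.imwrite(f"pics/{n}1.png",d["img"][:,:,::-1])
s=d["img"][100:290,180:400,::-1];cv2.imwrite("pics/z2.png",cv2.resize(s,None,fx=3,fy=3,interpolation=cv2.INTER_CUBIC))
```

```text
t 3.27 pos [ 496.  -149.9  222.3] F [0.4 0.5 0.3] T [-0.06 -0.11 -0.02] w 0.308
q [ 0.75  0.05 -0.52  1.73  0.03  1.37  0.02] x az -11.7
[[0.979, 0.002, 0.204], [-0.204, -0.001, 0.979], [0.002, -1.0, -0.0]]
```

View pics/z2.png

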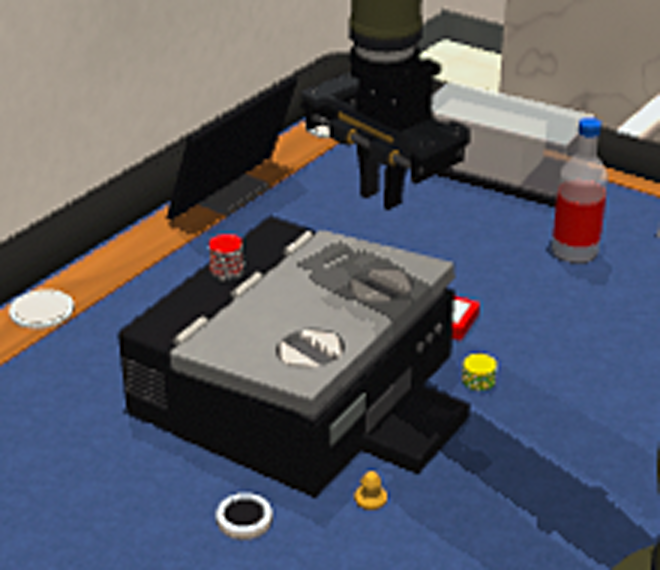

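The fingers are above the right fastener, jaw axis along the slot, and clear of everything else. I'll lower in small steps while watching the force.

Call:
drive_tool:
  increments: "-1.2 30 1.4 0 176; 0 30 0 0 176; 0 15 0 0 176; 0 9 0 0 176; 0 5 0 0 176; 0 5 0 0 176; 0 0 0 0 176"

```text
time: 4.25
position: [0.4946, -0.1476, 0.1269]
tool_rot: [-1.565, 0.16, -0.16]
ft_force: [0.4, 0.0, -0.0]
grip_width: 0.308
```

Run:
```python
from h import *
st()
d=get_image("side")
s=d["img"][100:290,180:400,::-1];cv2.imwrite("pics/z3.png",cv2.resize(s,None,fx=3,fy=3,interpolation=cv2.INTER_CUBIC))
```

```text
t 4.25 pos [ 494.6 -147.6  126.9] F [ 0.4  0.  -0. ] T [ 0.   -0.08  0.  ] w 0.308
q [ 0.73  0.12 -0.53  1.86  0.06  1.18 -0.02] x az -11.7
[[0.979, 0.0, 0.203], [-0.203, -0.0, 0.979], [0.0, -1.0, -0.0]]
```

View pics/z3.png

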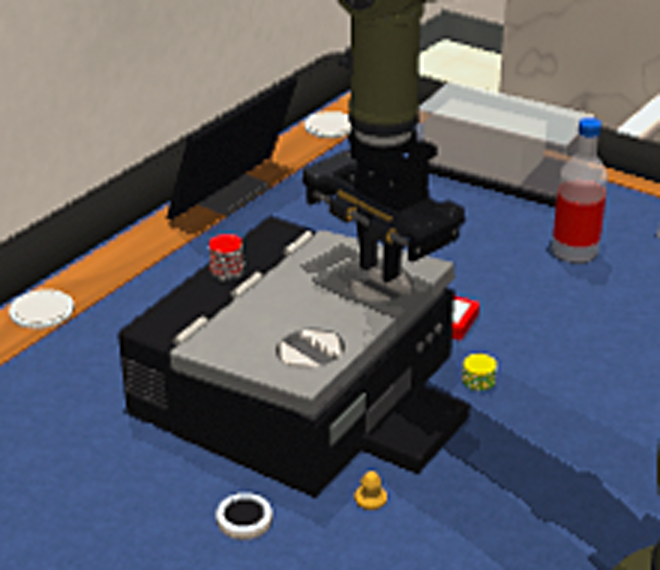

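The tips are inside the slot with no contact force, so I'll press the panel down now.

Call:
drive_tool:
  increments: "0 4 0 0 176; 0 4 0 0 176; 0 4 0 0 176; 0 3 0 0 176; 0 0 0 0 176; 0 0 0 0 176"

```text
time: 5.05
position: [0.4946, -0.1477, 0.1119]
tool_rot: [-1.565, 0.16, -0.16]
ft_force: [-0.2, 0.7, 0.5]
grip_width: 0.31
```

Call:
drive_tool:
  increments: "0 2 0 0 176; 0 0 0 0 176; 0 0 0 0 176"

```text
time: 5.42
position: [0.4945, -0.1477, 0.1099]
tool_rot: [-1.565, 0.16, -0.16]
ft_force: [-0.2, -0.1, 0.5]
grip_width: 0.312
```

There's no contact force, which isn't what I expected. Taking a look.

Run:
```python
from h import *
s,M=st()
for n,sl in(("side",np.s_[120:260,220:390]),("top",np.s_[150:290,220:390])):
    d=get_image(n);print(n,proj(d,s["position"]))
    cv2.imwrite(f"pics/z4{n}.png",cv2.resize(d["img"][sl][:,:,::-1],None,fx=4,fy=4,interpolation=cv2.INTER_CUBIC))
```

```text
t 5.42 pos [ 494.5 -147.7  109.9] F [-0.2 -0.1  0.5] T [-0.03 -0.13 -0.03] w 0.312
q [ 0.73  0.14 -0.53  1.88  0.08  1.14 -0.03] x az -11.7
[[0.979, 0.0, 0.203], [-0.203, -0.0, 0.979], [0.0, -1.0, -0.0]]
side [305.57959918 198.71729714]
top [323.82019903 232.95463907]
```

View pics/z4side.png

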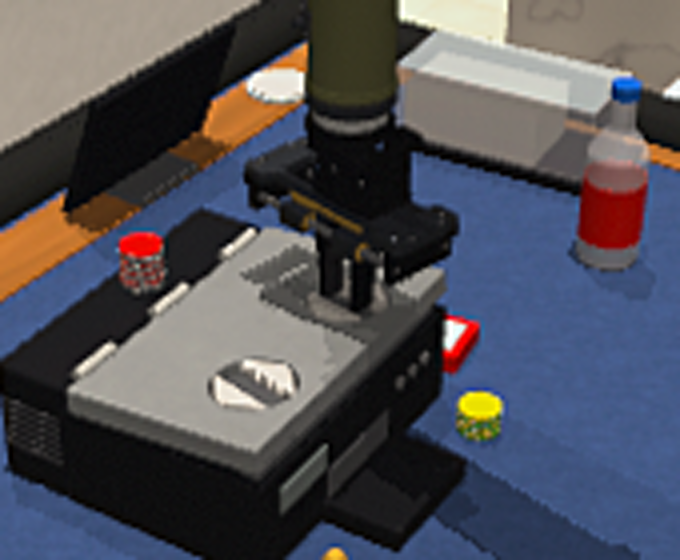

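View pics/z4top.png

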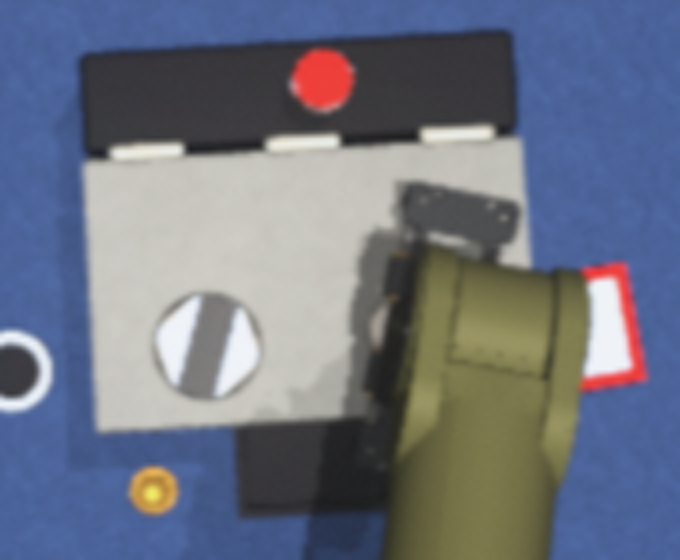

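Call:
drive_tool:
  increments: "0 1.5 0 0 176; 0 1.5 0 0 176; 0 0 0 0 176; 0 0 0 0 176"

```text
time: 6.02
position: [0.4945, -0.1476, 0.1068]
tool_rot: [-1.565, 0.16, -0.16]
ft_force: [-0.5, -0.6, 0.1]
grip_width: 0.308
```

Call:
drive_tool:
  increments: "0 1.5 0 0 176; 0 1.5 0 0 176; 0 0 0 0 176; 0 0 0 0 176"

```text
time: 6.52
position: [0.4946, -0.1476, 0.1039]
tool_rot: [-1.565, 0.16, -0.16]
ft_force: [0.0, -0.1, -0.4]
grip_width: 0.307
```

Run:
```python
from h import *
s,M=st()
for n,sl in(("side",np.s_[120:260,220:390]),):
    d=get_image(n);print(n,proj(d,s["position"]))
    cv2.imwrite(f"pics/z5{n}.png",cv2.resize(d["img"][sl][:,:,::-1],None,fx=4,fy=4,interpolation=cv2.INTER_CUBIC))
    e=cv2.imread("pics/side0.png");f=d["img"][:,:,::-1]
    # projected expected front-left corner for panel up / down
    for z in(.122,.137): print(z,proj(d,np.array([.4232,.0799,z])))
```

```text
t 6.53 pos [ 494.6 -147.6  103.9] F [ 0.  -0.1 -0.4] T [ 0.02 -0.11 -0.04] w 0.307
q [ 0.73  0.14 -0.53  1.89  0.08  1.13 -0.03] x az -11.7
[[0.979, 0.0, 0.203], [-0.203, -0.0, 0.979], [0.0, -1.0, -0.0]]
side [305.53503325 200.11857806]
0.122 [283.5057533  236.17168775]
0.137 [283.468005   232.41755464]
```

View pics/z5side.png

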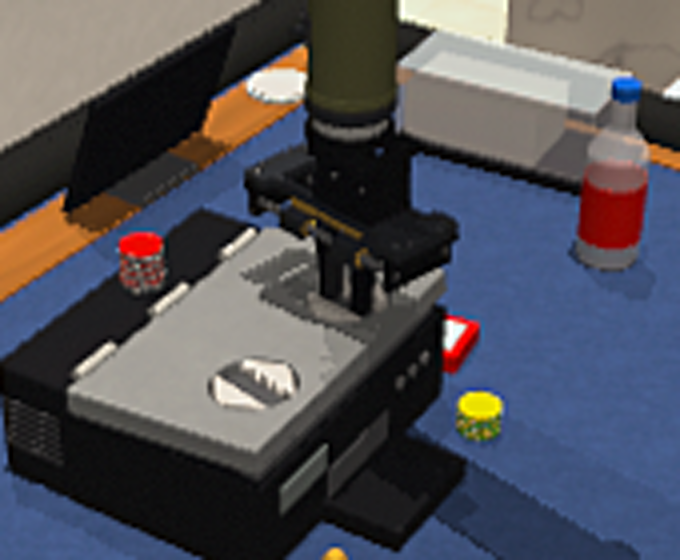

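Run:
```python
from h import *
d=get_image("side")
p=np.array([.496,-.1499,.2223]);M=np.array([[0.979,0.002,0.204],[-0.204,-0.001,0.979],[0.002,-1,0]])
im=cv2.imread("pics/side1.png");x0,y0,k=270,120,8
b=cv2.resize(im[y0:y0+75,x0:x0+90],None,fx=k,fy=k,interpolation=cv2.INTER_NEAREST)
for a in(-.0285,-.0135,0,.0135,.0285):
    for zz in (-.0095,.0095):
        q=proj(d,p+M[:,0]*a+M[:,2]*zz);cv2.circle(b,tuple(int(v) for v in (q-[x0,y0]+.5)*k),3,(0,0,255),-1)
cv2.imwrite("pics/z6.png",b)
```

```text
(no output)
```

View pics/z6.png

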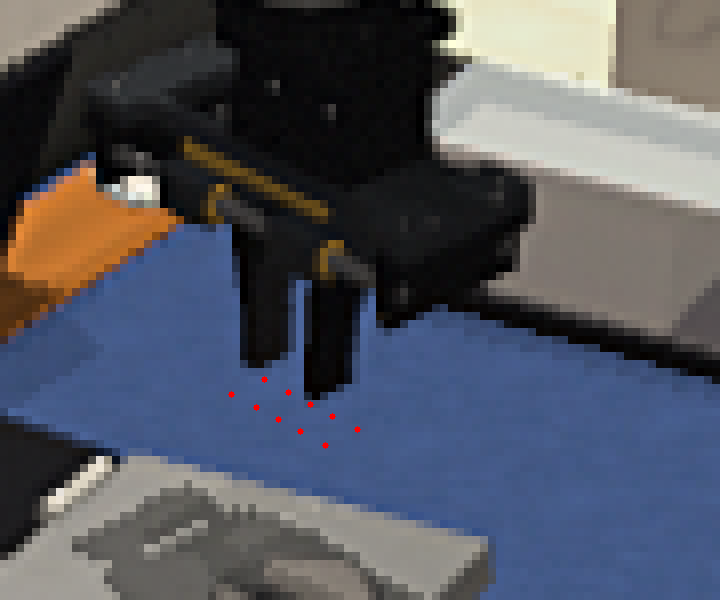

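The side view shows the real fingertips about 15–19 mm above the reported TCP, so I'll find the contact by force.

Call:
drive_tool:
  increments: "0 1.5 0 0 176; 0 1.5 0 0 176; 0 0 0 0 176; 0 0 0 0 176"

```text
time: 7.12
position: [0.4945, -0.1477, 0.101]
tool_rot: [-1.565, 0.16, -0.16]
ft_force: [-0.2, 0.3, 1.0]
grip_width: 0.314
```

Call:
drive_tool:
  increments: "0 1.5 0 0 176; 0 1.5 0 0 176; 0 0 0 0 176; 0 0 0 0 176"

```text
time: 7.62
position: [0.4944, -0.1477, 0.0979]
tool_rot: [-1.565, 0.161, -0.16]
ft_force: [-1.6, 0.5, 2.6]
grip_width: 0.309
```

Call:
drive_tool:
  increments: "0 1.5 0 0 176; 0 1.5 0 0 176; 0 0 0 0 176; 0 0 0 0 176"

```text
time: 8.12
position: [0.4944, -0.1477, 0.0948]
tool_rot: [-1.565, 0.161, -0.16]
ft_force: [-1.6, -0.2, 2.5]
grip_width: 0.311
```

Contact is now felt and the panel is moving against its spring. Continuing to the hard stop.

Call:
drive_tool:
  increments: "0 1.5 0 0 176; 0 1.5 0 0 176; 0 0 0 0 176; 0 0 0 0 176"

```text
time: 8.62
position: [0.4944, -0.1477, 0.0918]
tool_rot: [-1.565, 0.161, -0.16]
ft_force: [-2.2, -0.6, 3.8]
grip_width: 0.313
```

Call:
drive_tool:
  increments: "0 1.5 0 0 176; 0 0 0 0 176; 0 0 0 0 176"

```text
time: 9.0
position: [0.4944, -0.1477, 0.0903]
tool_rot: [-1.565, 0.161, -0.16]
ft_force: [-2.8, -0.8, 3.9]
grip_width: 0.312
```

Call:
drive_tool:
  increments: "0 1 0 0 176; 0 0 0 0 176; 0 0 0 0 176"

```text
time: 9.38
position: [0.4944, -0.1477, 0.0893]
tool_rot: [-1.565, 0.161, -0.16]
ft_force: [-2.7, -0.7, 4.2]
grip_width: 0.307
```

Call:
drive_tool:
  increments: "0 1 0 0 176; 0 0 0 0 176; 0 0 0 0 176"

```text
time: 9.75
position: [0.4945, -0.1477, 0.0886]
tool_rot: [-1.565, 0.16, -0.16]
ft_force: [-5.2, -0.4, 6.3]
grip_width: 0.311
```

Call:
drive_tool:
  increments: "0 1 0 0 176; 0 0 0 0 176; 0 0 0 0 176"

```text
time: 10.12
position: [0.4945, -0.1477, 0.0885]
tool_rot: [-1.565, 0.161, -0.16]
ft_force: [-6.6, -0.3, 11.7]
grip_width: 0.309
```

It's on the hard stop at 12 N. Turning clockwise.

Call:
drive_tool:
  increments: "0 0 0 8 176; 0 0 0 8 176; 0 0 0 8 176; 0 0 0 8 176; 0 0 0 0 176"

```text
time: 10.75
position: [0.4954, -0.1495, 0.0886]
tool_rot: [-1.489, 0.596, -0.6]
ft_force: [-3.6, -3.2, 9.5]
grip_width: 0.308
```

```bash
python3 -c "
from h import *
st()"
```

```text
t 10.75 pos [ 495.4 -149.5   88.6] F [-3.6 -3.2  9.5] T [-0.67  0.92  0.  ] w 0.308
q [ 0.68  0.16 -0.48  1.9   0.08  1.1  -0.59] x az -43.8
[[0.722, 0.002, 0.692], [-0.692, -0.003, 0.722], [0.003, -1.0, -0.001]]
```

Call:
drive_tool:
  increments: "0 0 0 8 176; 0 0 0 8 176; 0 0 0 8 176; 0 0 0 0 176"

```text
time: 11.25
position: [0.4946, -0.1506, 0.0885]
tool_rot: [-1.371, 0.918, -0.923]
ft_force: [-6.0, -5.2, 10.7]
grip_width: 0.307
```

```bash
python3 -c "
from h import *
st()
d=get_image('side');cv2.imwrite('pics/z7.png',cv2.resize(d['img'][120:260,220:390,::-1],None,fx=4,fy=4,interpolation=cv2.INTER_CUBIC))"
```

```text
t 11.25 pos [ 494.6 -150.6   88.5] F [-6.  -5.2 10.7] T [-1.08  1.19  0.04] w 0.307
q [ 0.65  0.15 -0.44  1.9   0.08  1.1  -1.  ] x az -67.9
[[0.377, 0.001, 0.926], [-0.926, -0.004, 0.377], [0.004, -1.0, -0.001]]
```

View pics/z7.png

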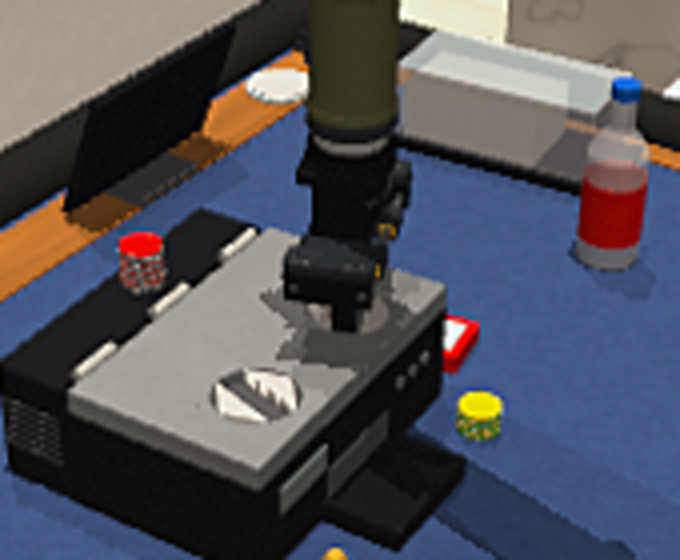

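Call:
drive_tool:
  increments: "0 0 0 8 176; 0 0 0 8 176; 0 0 0 6 176; 0 0 0 0 176"

```text
time: 11.8
position: [0.4935, -0.1514, 0.0885]
tool_rot: [-1.215, 1.206, -1.21]
ft_force: [-8.1, -5.9, 12.3]
grip_width: 0.31
```

```bash
python3 -c "
from h import *
st()"
```

```text
t 11.8 pos [ 493.5 -151.4   88.5] F [-8.1 -5.9 12.3] T [-1.26  1.84  0.04] w 0.31
q [ 0.62  0.15 -0.41  1.91  0.07  1.1  -1.38] x az -89.9
[[0.002, -0.001, 1.0], [-1.0, -0.005, 0.002], [0.005, -1.0, -0.001]]
```

Call:
drive_tool:
  increments: "0 0 0 6 176; 0 0 0 0 176"

```text
time: 12.05
position: [0.4922, -0.1506, 0.0884]
tool_rot: [-1.166, 1.285, -1.285]
ft_force: [-11.4, -5.3, 15.0]
grip_width: 0.312
```

```bash
python3 -c "
from h import *
st()"
```

```text
t 12.05 pos [ 492.2 -150.6   88.4] F [-11.4  -5.3  15. ] T [-0.93  2.6   0.14] w 0.312
q [ 0.62  0.15 -0.4   1.91  0.07  1.1  -1.49] x az -95.8
[[-0.101, -0.004, 0.995], [-0.995, -0.004, -0.101], [0.004, -1.0, -0.004]]
```

Call:
drive_tool:
  increments: "0 0 -1.5 0 176; 0 0 0 5 176; 0 0 0 0 176"

```text
time: 12.42
position: [0.4919, -0.1505, 0.0885]
tool_rot: [-1.123, 1.341, -1.346]
ft_force: [-9.0, -5.8, 12.4]
grip_width: 0.312
```

```bash
python3 -c "
from h import *
st()
d=get_image('side');cv2.imwrite('pics/z8.png',cv2.resize(d['img'][150:240,250:350,::-1],None,fx=6,fy=6,interpolation=cv2.INTER_CUBIC))"
```

```text
t 12.43 pos [ 491.9 -150.5   88.5] F [-9.  -5.8 12.4] T [-1.23  1.99  1.87] w 0.312
q [ 0.61  0.14 -0.4   1.91  0.07  1.1  -1.57] x az -100.5
[[-0.182, -0.002, 0.983], [-0.983, -0.006, -0.182], [0.006, -1.0, -0.001]]
```

View pics/z8.png

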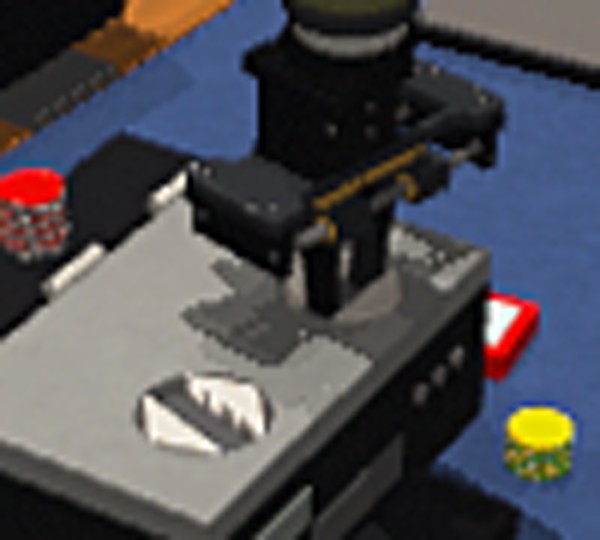

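The moment has jumped to 1.87 N m, so the fastener is on its end stop. I'll back off the turn, lift and check.

Call:
drive_tool:
  increments: "0 0 0 -8 176; 0 0 0 -4 176; 0 -2 0 0 176; 0 -6 0 0 176; 0 -12 0 0 176; 0 -40 0 0 176; 0 -40 0 0 176; 0 0 0 0 176"

```text
time: 13.48
position: [0.4957, -0.1474, 0.1913]
tool_rot: [-1.217, 1.186, -1.197]
ft_force: [1.0, 0.1, -0.4]
grip_width: 0.313
```

```bash
python3 m.py; python3 -c "
from h import *
d=get_image('side');cv2.imwrite('pics/z9.png',cv2.resize(d['img'][165:275,210:350,::-1],None,fx=5,fy=5,interpolation=cv2.INTER_CUBIC))"
```

```text
[[259 226  10  20 108]
 [275 229   9  19  95]]
((296.68585205078125, 219.27450561523438), (73.32203674316406, 110.20024108886719), 87.51044464111328)
[240. 185.] [[630.1, 90.7, 122.0], [628.9, 89.7, 137.0]]
[350.1 180.3] [[644.2, -221.7, 122.0], [642.8, -219.5, 137.0]]
[353.3 253.5] [[436.7, -229.8, 122.0], [437.5, -227.5, 137.0]]
[243.2 258.3] [[423.3, 81.0, 122.0], [424.2, 80.1, 137.0]]
L slot c [486.1   0.7] az -15.0 white circ (483.3614501953125, 2.7708749771118164) 34.7052001953125 white mean [484.8   2.8] 203Traceback (most recent call last):
  File "m.py", line 26, in <module>
    (mc,rad)=cv2.minEnclosingCircle((Wp*1000).astype(np.float32))
             ~~~~~~~~~~~~~~~~~~~~~~^^^^^^^^^^^^^^^^^^^^^^^^^^^^^^
cv2.error: OpenCV(4.12.0) /io/opencv/modules/imgproc/src/shapedescr.cpp:201: error: (-215:Assertion failed) count >= 0 && (depth == CV_32F || depth == CV_32S) in function 'minEnclosingCircle'
```

View pics/z9.png

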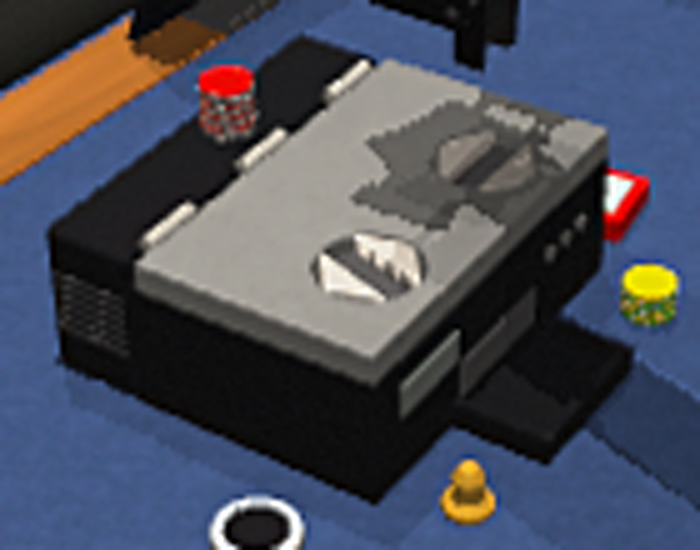

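The right slot now lies parallel to the front edge and the panel stays down. On to the left fastener at about (485.5, 2), slot azimuth −15°.

Call:
drive_tool:
  increments: "-30 0 -1.4 0 176; -30 0 -1.4 0 176; -30 0 -1.4 0 176; -30 0 -1.4 0 176; -29.6 0 -1.5 0 176; 0 0 0 -10.4 176; 0 0 0 -10.4 176; 0 0 0 -10.4 176; 0 0 0 -10.4 176; 0 0 0 -10.4 176; 0 0 0 -10.4 176; 0 0 0 -10.6 176; 0 0 0 0 176; 0 0 0 0 176"

```text
time: 15.32
position: [0.4821, 0.0021, 0.1866]
tool_rot: [-1.56, 0.218, -0.216]
ft_force: [0.4, -0.4, 0.6]
grip_width: 0.309
```

Run:
```python
from h import *
s,M=st()
print(M.T@(np.array([485.5,2,130])-s["position"]*1e3))
```

```text
t 15.32 pos [482.1   2.1 186.6] F [ 0.4 -0.4  0.6] T [-0.05 -0.07 -0.04] w 0.309
q [ 0.49 -0.01 -0.54  1.86 -0.    1.3  -0.33] x az -15.9
[[0.962, -0.001, 0.273], [-0.273, 0.0, 0.962], [-0.001, -1.0, -0.0]]
[ 3.38702513 56.59837311  0.89140445]
```

Call:
drive_tool:
  increments: "3 35 1 0 176; 0 35 0 0 176; 0 10 0 0 176; 0 5 0 0 176; 0 5 0 0 176; 0 0 0 0 176; 0 0 0 0 176"

```text
time: 16.2
position: [0.4862, 0.002, 0.098]
tool_rot: [-1.56, 0.214, -0.216]
ft_force: [0.8, -0.4, 0.7]
grip_width: 0.307
```

Run:
```python
from h import *
s,M=st()
d=get_image('side');cv2.imwrite('pics/z10.png',cv2.resize(d['img'][150:260,220:350,::-1],None,fx=5,fy=5,interpolation=cv2.INTER_CUBIC))
```

```text
t 16.2 pos [486.2   2.   98. ] F [ 0.8 -0.4  0.7] T [-0.06 -0.1   0.03] w 0.307
q [ 0.48  0.08 -0.55  1.96  0.05  1.11 -0.37] x az -15.7
[[0.963, 0.001, 0.271], [-0.271, -0.0, 0.963], [0.001, -1.0, 0.0]]
```

View pics/z10.png

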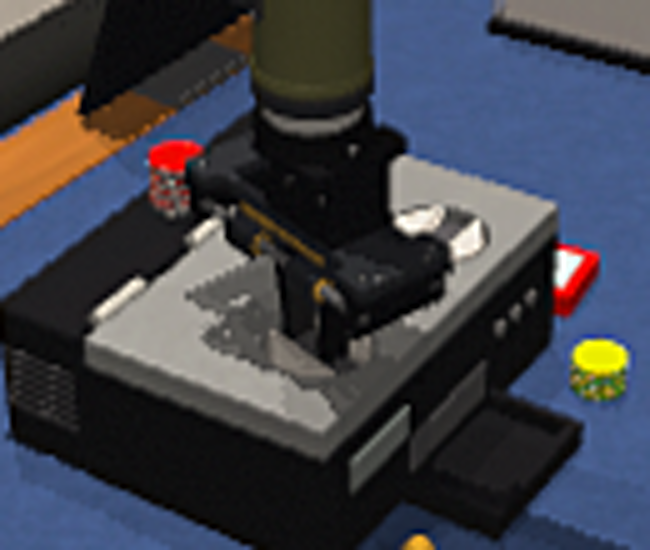

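The tips are in the left slot. Pressing down.

Call:
drive_tool:
  increments: "0 3 0 0 176; 0 3 0 0 176; 0 2 0 0 176; 0 0 0 0 176; 0 0 0 0 176"

```text
time: 16.88
position: [0.4856, 0.002, 0.0896]
tool_rot: [-1.56, 0.215, -0.215]
ft_force: [-2.1, 0.8, 4.1]
grip_width: 0.308
```

Call:
drive_tool:
  increments: "0 1.5 0 0 176; 0 0 0 0 176; 0 0 0 0 176"

```text
time: 17.25
position: [0.4856, 0.002, 0.0886]
tool_rot: [-1.561, 0.215, -0.215]
ft_force: [-4.8, -0.9, 8.9]
grip_width: 0.312
```

Call:
drive_tool:
  increments: "0 1 0 0 176; 0 0 0 0 176; 0 0 0 0 176"

```text
time: 17.62
position: [0.4856, 0.002, 0.0883]
tool_rot: [-1.561, 0.215, -0.215]
ft_force: [-6.6, -0.2, 14.5]
grip_width: 0.309
```

It's on the hard stop at 14.5 N. Turning.

Call:
drive_tool:
  increments: "0 0 0 8 176; 0 0 0 8 176; 0 0 0 8 176; 0 0 0 8 176; 0 0 0 8 176; 0 0 0 8 176; 0 0 0 8 176; 0 0 0 0 176"

```text
time: 18.62
position: [0.4855, -0.0005, 0.0884]
tool_rot: [-1.346, 0.972, -0.975]
ft_force: [-6.8, -4.8, 14.7]
grip_width: 0.314
```

```bash
python3 -c "
from h import *
st()"
```

```text
t 18.62 pos [485.5  -0.5  88.4] F [-6.8 -4.8 14.7] T [-1.07  1.58 -0.05] w 0.314
q [ 0.42  0.09 -0.5   1.97  0.05  1.09 -1.35] x az -71.8
[[0.312, -0.001, 0.95], [-0.95, -0.004, 0.312], [0.003, -1.0, -0.002]]
```

Call:
drive_tool:
  increments: "0 0 0 8 176; 0 0 0 8 176; 0 0 0 5 176; 0 0 0 0 176"

```text
time: 19.12
position: [0.4843, -0.0008, 0.0883]
tool_rot: [-1.191, 1.245, -1.247]
ft_force: [-10.5, -5.0, 17.6]
grip_width: 0.309
```

```bash
python3 -c "
from h import *
st()"
```

```text
t 19.12 pos [484.3  -0.8  88.3] F [-10.5  -5.   17.6] T [-1.16  2.23  0.06] w 0.309
q [ 0.41  0.09 -0.48  1.97  0.05  1.1  -1.72] x az -92.8
[[-0.049, -0.003, 0.999], [-0.999, -0.005, -0.049], [0.005, -1.0, -0.003]]
```

Call:
drive_tool:
  increments: "0 0 -1.5 4 176; 0 0 0 4 176; 0 0 0 0 176"

```text
time: 19.5
position: [0.4832, -0.0001, 0.0883]
tool_rot: [-1.123, 1.34, -1.345]
ft_force: [-8.6, -6.3, 16.9]
grip_width: 0.308
```

```bash
python3 -c "
from h import *
st()"
```

```text
t 19.5 pos [ 4.832e+02 -1.000e-01  8.830e+01] F [-8.6 -6.3 16.9] T [-1.07  1.99  1.85] w 0.308
q [ 0.4   0.08 -0.48  1.98  0.05  1.09 -1.85] x az -100.4
[[-0.181, -0.002, 0.984], [-0.984, -0.006, -0.181], [0.006, -1.0, -0.001]]
```

The left fastener is on its stop with the same 1.85 N m. Backing off, lifting and moving away for a clear view.

Call:
drive_tool:
  increments: "0 0 0 -8 176; 0 0 0 -4 176; 0 -2 0 0 176; 0 -6 0 0 176; 0 -12 0 0 176; 0 -40 0 0 176; 0 -60 0 0 176; 0 -60 0 0 176; 50 0 0 0 176; 50 0 0 0 176; 50 0 0 0 176; 50 0 0 0 176; 50 0 0 0 176; 50 0 0 0 176; 50 0 0 0 176; 50 0 0 0 176; 0 0 0 0 176; 0 0 0 0 176"

```text
time: 21.75
position: [0.4937, -0.3967, 0.2667]
tool_rot: [-1.219, 1.193, -1.191]
ft_force: [0.5, 0.3, 0.0]
grip_width: 0.31
```

```bash
python3 m.py; python3 -c "
from h import *
d=get_image('side');cv2.imwrite('pics/z11.png',cv2.resize(d['img'][165:275,210:350,::-1],None,fx=5,fy=5,interpolation=cv2.INTER_CUBIC))
d=get_image('top');cv2.imwrite('pics/z12.png',cv2.resize(d['img'][150:285,200:390,::-1],None,fx=4,fy=4,interpolation=cv2.INTER_CUBIC))"
```

```text
[[314 222  21   7  97]
 [261 225  21   8  99]
 [315 239  21   8 101]
 [262 242  21   8 103]]
((297.12152099609375, 219.3093719482422), (73.58236694335938, 110.89913177490234), 86.98721313476562)
[239.8 185.5] [[628.9, 91.3, 122.0], [627.6, 90.3, 137.0]]
[350.6 179.7] [[645.9, -222.9, 122.0], [644.5, -220.7, 137.0]]
[354.4 253.1] [[437.8, -232.9, 122.0], [438.5, -230.5, 137.0]]
[243.7 259. ] [[421.4, 79.7, 122.0], [422.3, 78.8, 137.0]]
L slot c [484.1  -0.5] az -86.5 white circ (483.4150695800781, 2.628364324569702) 34.092586517333984 white mean [483.8   1.3] 202
R slot c [ 493.  -153.2] az -87.5 white circ (491.9034729003906, -146.37339782714844) 34.128055572509766 white mean [ 492.4 -147.8] 198
t 21.8 pos [ 494.1 -396.   267.1] F [-0.3 -0.3  0. ] T [ 0.06 -0.01  0.01] w 0.312
q [ 0.75  0.27 -0.15  1.39  0.04  1.49 -0.94] x az -88.6
[[0.025, 0.001, 1.0], [-1.0, 0.001, 0.025], [-0.001, -1.0, 0.001]]
```

View pics/z11.png

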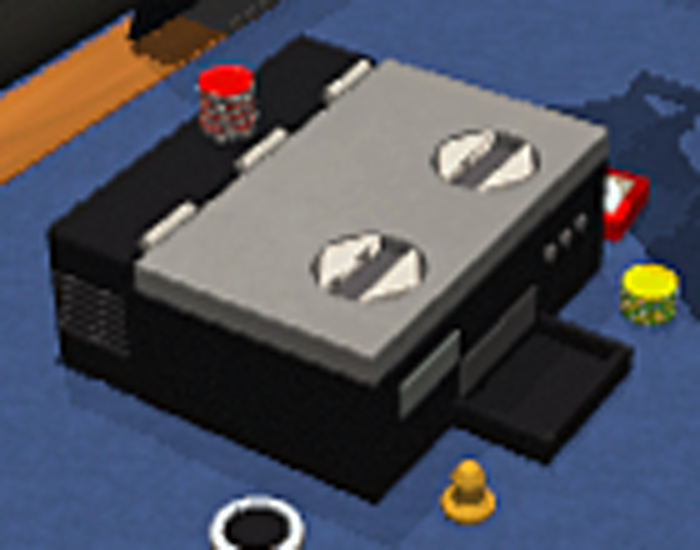

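View pics/z12.png

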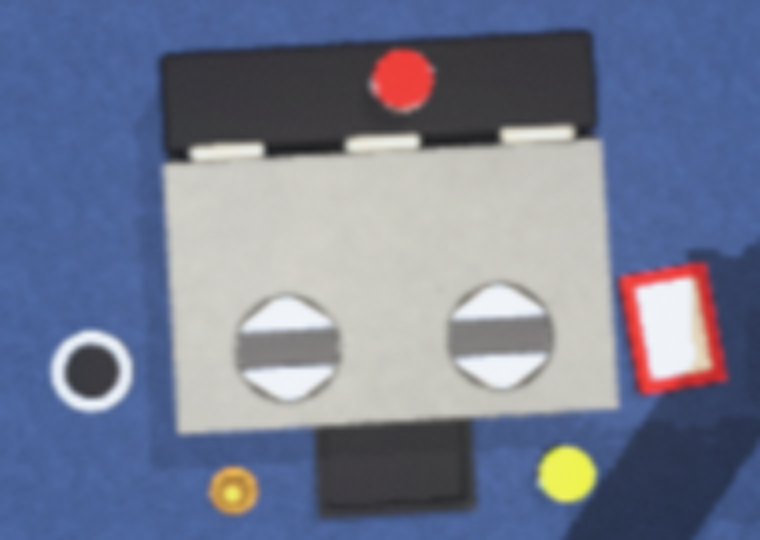

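Both slots lie parallel to the front edge, the panel is down, and the props look untouched. The arm is clear, so I'm handing in.

```bash
python3 -c "
from bench import workorder
print(workorder.close_job())"
```

```text
the job is handed in; nothing more can be done
None
```

Both fasteners are locked and the panel stays down by itself. I pressed the right one down and turned it clockwise to its stop, then did the same with the left. I handed the job in at about 22 s with the arm clear of everything.

- **End stops:** each fastener reached a hard stop, with the turning moment rising to about 1.85 N m. The press was about 12–18 N, well under the limits.
- **Slot directions:** the last top view gave azimuths of −86.5° (left) and −87.5° (right). Parallel to the front edge is about −87°, so both are within measuring error.
- **Other things:** in the last pictures, the chips, card box, dealer disc and card weight around the shuffler look unmoved. I did not check the bottle or plaques in those pictures.
- **A disagreement:** with the jaws partly closed, the real fingertips sat about 20 mm above the reported TCP. I found the slot floors by contact force instead of trusting the height reading.
- **Sideways force:** there was 7–11 N of sideways force while pressing and turning. I eased it by shifting the tool 1.5 mm.

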